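# Show the carved gull head-on to the bench camera

### The job

Take the carved gull by its body, draw it up out of its hole in the drying block and hold it up to the bench camera for a head-on photograph of its head: upright and level, bill pointing straight into the lens, bill tip on the lens's line of sight and 15 cm in front of the lens rim, with the hand kept behind the head. Leave the other carvings standing in the block, do not touch the camera or its tripod, and leave the gouge and the blank on the bench where they are. The program finishes while the robot is still holding the gull there, steady in the air.

Things in the scene. Friction and masses are not known exactly. Their poses are not given: they have to be found in the camera images.
- gull: Carved gull, plain pale wood, the longest bird on the block (190 mm), raised head, stout straight bill, on an 8 mm round dowel; 60-130 g. Origin: foot of the dowel on its axis, at the start 10 mm above the bench in a hole, leaning up to 4 degrees; x to the bill (yaw varies), y its left, z up. Body z = 72-116 mm, back to x = -98; head x = 34-72, crown z = 144. Lift 35 mm to leave the hole.
- gull_grip (a point): Point in the middle of the gull's body, at x = -6, y = 0, z = 98 mm of gull (axes as the gull's). Here the folded wings give two flat upright flanks, 48 mm apart across y, each about 45 mm long and 20 mm high: a good place to grip from above, near the centre of mass.
- bill_tip (a point): Tip of the gull's bill, at x = 94, y = 0, z = 127 mm of gull (axes as the gull's).
- owl: Carved owl in the same pale wood, upright and egg-shaped, 60 mm across, ears up to z = 164 mm, on an 8 mm dowel in another hole of the block. Origin: foot of its dowel, z up, x out of its face.
- wren: Small carved wren in the same pale wood, about 80 mm long and 38 mm wide, with a tail cocked upwards, top at z = 129 mm, on an 8 mm dowel in another hole of the block. Origin: foot of its dowel, z up, x towards its bill.
- stand: Drying block: a dark hardwood block 90 x 340 x 45 mm (x, y, z), fixed to the bench. Three holes of 9 mm, 35 mm deep, lie along its y axis at y = -115, 0 and 115 mm; each holds one bird's dowel, in any order. Origin: centre of its underside; z up.
- tripod: Table tripod fixed to the bench, with a black camera (body 118 wide, 38 deep, 66 mm high; lens 55 mm across, 55 mm long) on its centre column, whose height varies. Origin: on the bench under the column; x the way the lens looks, z up. Legs reach 96 mm from the column; camera top 45 mm above the lens axis, lens rim 74 mm ahead of the column.
- lens (a point): Centre of the lens's front rim. Its x axis points straight out of the lens along the line of sight, which is level; z is up. 188 to 238 mm above the bench.
- gouge: Loose carving gouge lying on the bench: octagonal wooden handle 125 mm long and 27 mm thick, steel blade 123 mm long. Origin: at the ferrule where blade and handle meet, on the bench; x points along the blade.
- blank: Loose bandsawn bird blank lying on the bench: an angular block of pale wood with a square head, about 177 mm long, 45 mm wide and 81 mm high. Origin: under its middle, on the bench; x points to its head.
There are look-alikes about, which are no part of the job. Of the things that look like the gouge, take the one that is farthest to the robot's right at the start.

How it is judged (in metres and radians):
On the way:
1. the gull is held in the fingers, upright, its dowel drawn clear above the block (z of gull in the frame of stand above 0.055 m and contact force between gull and the fingers above 1 N and contact force between gull and stand below 0.2 N and angle between gull's own z axis and vertical below 0.35 rad), for 0.1 s.
At the end, for the whole second after the job is handed in: Gull at rest in the fingers alone; bill tip 125-175 mm from the lens rim, within 15 mm of its axis sideways and in height; bill to lens and dowel upright within 0.17 rad; TCP at most 30 mm ahead of the dowel axis; owl, wren upright in their holes, moved under 20 mm; gouge, blank under 30 mm (contact force between gull and the fingers above 1 N and contact force between gull and stand below 0.2 N and contact force between gull and owl below 0.2 N and contact force between gull and wren below 0.2 N and contact force between gull and gouge below 0.2 N and contact force between gull and blank below 0.2 N and contact force between gull and tripod below 0.2 N and height (world z) of gull above 0.03 m and linear speed of gull below 0.03 m/s and angular speed of gull below 0.3 rad/s and x of bill_tip in the frame of lens between 0.125 and 0.175 m and y of bill_tip in the frame of lens between -0.015 and 0.015 m and z of bill_tip in the frame of lens between -0.015 and 0.015 m and x of gull in the frame of lens above 0.19 m and angle between the x axis of gull and the x axis of lens, either way round below 0.17 rad and angle between gull's own z axis and vertical below 0.17 rad and x of the grasp point in the frame of gull below 0.03 m and z of each of owl, wren in the frame of stand below 0.03 m and angle between each of owl, wren's own z axis and vertical below 0.15 rad and distance of each of owl, wren from where it was at the start of the episode below 0.02 m and distance of each of gouge, blank from where it was at the start of the episode below 0.03 m); the arm keeps its last pose, push and grip.
It fails at once if the camera or its tripod is touched by the robot or the gull (contact force between tripod and the arm above 0.5 N or contact force between tripod and the fingers above 0.5 N or contact force between tripod and gull above 0.5 N).
It fails at once if the owl or the wren is knocked over or taken out of the block (angle between any of owl, wren's own z axis and vertical above 0.25 rad or distance of any of owl, wren from where it was at the start of the episode above 0.03 m).
It fails at once if the gouge or the blank is shifted by more than 3 cm (distance of any of gouge, blank from where it was at the start of the episode above 0.03 m).
It also fails if it takes over 38 s, if anything falls off the work surface, if the arm or the gripper's body presses on something with over 40 N, if the wrist force passes 120 N, or if a joint passes its speed limit or range.

### The arm

A 6-joint arm with a two-finger parallel gripper is mounted at the origin on the work surface. World frame = base frame: x ahead of the robot, y to its left, z up, the work surface at z = 0. Lengths are in m, angles in degrees, forces in N, time in s.
With the tool pointing down it reaches from about 0.4 to 0.825 m from the base axis. Payload 7 kg.
Tool frame: the origin (TCP) lies between the finger pads, 19 mm behind the fingertips; this is the grasp point; z points along the fingers, y is the line along which they close (so a half turn about z gives the same grasp; the last joint's range is limited). The gripper opens to 88 mm and grips with 3 to 60 N. Pads are 19 mm wide; open, the fingers measure 130 mm over their backs; the gripper's body (78 mm by 193 mm) begins 47 mm behind the grasp point.
Start: joints at [-47.492, 20.546, 0.682, 0, -70.136, -16.507], TCP at [0.296, -0.607, 0.245] pointing down, gripper open.
Joint ranges: [-176.03, 176.03], [-82.01, 121.73], [-58.28, 71.71], [-173.87, 95.51], [-174.79, -0.11], [-173.66, 173.66]. Speed limits (degrees/s): [136.94, 136.94, 172.46, 180, 180, 180].

### API

Orientations are given as [roll, pitch, yaw] about the fixed x, y, z axes, in that order (R = Rz(yaw) Ry(pitch) Rx(roll)).
In Python, from plant import telemetry, snapshot, workorder, nets gives the robot as it stands.
- The arm moves only by the shell command python3 -m creep 'ROWS'. ROWS is JSON, a list that holds one entry, the list of rows, each a list of 5 numbers: the shift along the tool's x, y, z normalised to -1 to 1, where 1 is 0.2 m, then the turn about the tool's z normalised to -1 to 1, where 1 is pi/2 rad, then the opening, from 0 (shut) to 1 (fully open). In form: [[[x, y, z, spin, hand], ...]]. A call has 1 to 8 rows; each row shifts and turns the commanded pose from where the row before left it, along the tool's axes as they then stand; what a row does not reach is not made up. A row lasts 1/12 s, in which the tool goes at most 41.7 mm and 7.16 degrees, less where a joint would pass 70% of its speed; a pose out of reach is approached as far as the arm can. A call with a number of a shift or a turn outside -1 to 1 is refused whole. A call with a gripper value outside its range is refused whole. The fingers move at their own pace and stop on an object; the grip force is fixed at half the most. Time passes only in rows, so rows that do not move let the fingers close. It gives the time, the measured TCP pose, the force, the opening and the grip force at its end, in the units of the state.
- telemetry.get_obs(): the state, without advancing time (a new reading comes with each control period).
- snapshot(name): name is "scene" or "side" or "wrist"; returns a dict with "frame" (384x512x3 uint8, red, green, blue), "fx", "fy", "cx", "cy" (pixels), "k1" (the pictures are not rectified: a ray, as slopes to the right and down, at radius r is drawn at 1 + k1 r^2 times it, then the intrinsics apply), "rvec" (rotation vector, rad) and "tvec" (3), from world to camera coordinates, as OpenCV has them; the wrist camera has in their place "mount" (4x4, takes a point from camera to tool coordinates, whose origin is the TCP and whose axes are the flange's). Camera axes: x right, y down, z forward; pixel columns grow to the right and rows downward; lengths in m; the calibration is good to about 2 mm. A picture is of the moment at which its call begins: read the wrist's pose just before it. There is no depth.
- workorder.close_job(): hands the job in; it is judged then, once.
Trained networks look in a picture, given as the dict that the camera call returned (one of the last four; its "shot" number tells which), for a name from the list of things; names that differ only in an ending like _2 or _b are one class to them, and where a whole thing is asked for, a point or a joint stands for the part that bears it (a point fixed in the world has none). Each returns a list of dicts, best first, with "confidence" (0 to 1); they miss things now and then, are a little off and sometimes report something else, mostly with a low value. They report only what shows in the picture. A call takes as long as a camera call. They do not tell look-alikes from the thing itself.
- nets.find_in(picture, query): "uv" ([column, row] in pixels, amid what is visible of it).
- nets.masks_of(picture, query): "region" (384x512 bool, what is visible of it) and "uv" ([column, row] in pixels, amid what is visible of it).
- nets.landmark_of(picture, query): "uv" ([column, row] in pixels: a listed point, or the origin of a listed thing).
The state is a dict: "clock": time; "joint_pos": joint angles; "qvel": joint speeds; "tau": joint torques, N m; "tool_pos": TCP position; "orientation": TCP orientation; "force": force on the tool from outside, world axes, zero at the start; "moment": the same for the moment, N m; "opening": finger opening in m; "gripper_force": force on a finger pad.
Only numpy, scipy, OpenCV 4.12 (cv2) and the standard library are available. Lean on these libraries where they do the work, as an engineer would, in place of code of your own. Each camera call takes 0.05 s, during which the arm holds its last target. There are 200 camera calls.

## Working session

There is one attempt and no reset: what is moved stays moved. The work goes in short steps, Python scripts to look and compute and a shell command to move; the robot and the scene stay as the last step left them, time stands still between calls to the robot, and variables do not carry over. Pictures are saved under pics/ and viewed, at most 10 in all, crops included, and the job is handed in when it is done.

```bash
ls; mkdir -p pics; cat > h.py <<'E'
import numpy as np, cv2
from plant import telemetry, snapshot, workorder, nets
from scipy.spatial.transform import Rotation as R
def pose():
    o=telemetry.get_obs(); return np.array(o["tool_pos"]),R.from_euler('xyz',o["orientation"],degrees=True).as_matrix()
def cam(p,tp=None):
    if "mount" in p:
        t,Rm=tp; M=np.array(p["mount"]); return Rm@M[:3,:3], t+Rm@M[:3,3]
    Rc=cv2.Rodrigues(np.array(p["rvec"],float))[0]; return Rc.T, -Rc.T@np.array(p["tvec"]).ravel()
def ray(p,uv,tp=None):
    d=np.array([(uv[0]-p["cx"])/p["fx"],(uv[1]-p["cy"])/p["fy"]]); u=d.copy()
    for _ in range(20): u=d/(1+p["k1"]*(u@u))
    Rc,c=cam(p,tp); v=Rc@np.r_[u,1]; return c,v/np.linalg.norm(v)
def proj(p,X,tp=None):
    Rc,c=cam(p,tp); q=Rc.T@(np.array(X)-c); u=q[:2]/q[2]; u=u*(1+p["k1"]*(u@u)); return u*[p["fx"],p["fy"]]+[p["cx"],p["cy"]]
def tri(rs):
    A=sum(np.eye(3)-np.outer(v,v) for c,v in rs); b=sum((np.eye(3)-np.outer(v,v))@c for c,v in rs)
    X=np.linalg.solve(A,b); return X,[float(np.linalg.norm((np.eye(3)-np.outer(v,v))@(X-c))) for c,v in rs]
def atz(r,z): c,v=r; return c+v*(z-c[2])/v[2]
E
cat > a.py <<'E'
from h import *
print(telemetry.get_obs())
P={}
for n in ("scene","side"):
    p=snapshot(n);P[n]=p
    print(n,cam(p)[1].round(3),p["fx"],p["k1"])
    cv2.imwrite(f"pics/{n}0.png",cv2.resize(p["frame"][...,::-1],(800,600)))
L={}
for n in P:
    for q in ("gull","gull_grip","bill_tip","owl","wren","stand","tripod","lens","gouge","blank"):
        r=nets.landmark_of(P[n],q); L[n,q]=r
        print(n,q,[(np.round(d["uv"]).tolist(),round(d["confidence"],2)) for d in r[:4]])
for q in ("gull","gull_grip","bill_tip","owl","wren","stand","tripod","lens","gouge","blank"):
    for a in L["scene",q][:3]:
        for b in L["side",q][:3]:
            X,e=tri([ray(P["scene"],a["uv"]),ray(P["side"],b["uv"])]); 
            if max(e)<.02: print(q,X.round(3),np.round(e,4),np.round(a["uv"]),np.round(b["uv"]))
E
python3 a.py
```

```text
pics
{'clock': 0.0, 'joint_pos': array([-4.74899797e+01,  2.05910792e+01,  6.35171623e-01, -1.97429590e-02,
       -7.01363268e+01, -1.65077224e+01]), 'qvel': array([ 0.0820345 ,  0.05041473, -0.00434643,  0.02750372,  0.08330488,
        0.0145381 ]), 'tau': array([-5.40043675e-04, -5.82720387e+01,  2.93068027e+01,  6.99712694e+00,
        7.16385766e-03, -1.48129961e-04]), 'tool_pos': array([ 0.29571518, -0.60627664,  0.24443849]), 'orientation': array([ 1.79906293e+02, -8.41559270e-03, -1.54004419e+02]), 'force': array([-0.22029682, -0.17101456,  0.20244613]), 'moment': array([-0.02541655,  0.02910168, -0.00615632]), 'gripper_force': 0.0, 'opening': 0.08772570317011927}
scene [ 1.083 -0.913  1.079] 388.5147782932629 -0.03891249434688749
side [0.29  0.879 1.003] 441.2025717212969 0.015669916024415764
scene gull [([280.0, 166.0], 0.92)]
scene gull_grip [([280.0, 151.0], 0.74)]
scene bill_tip [([306.0, 155.0], 0.96), ([177.0, 316.0], 0.71)]
scene owl [([299.0, 158.0], 0.66)]
scene wren [([259.0, 184.0], 0.63)]
scene stand [([279.0, 172.0], 0.65), ([178.0, 317.0], 0.35), ([298.0, 160.
[... 709 characters left out ...]
0. 166.] [247. 280.]
gull_grip [0.477 0.207 0.112] [0.0002 0.0002] [280. 151.] [246. 260.]
bill_tip [0.585 0.216 0.132] [0.0023 0.0023] [306. 155.] [204. 250.]
owl [0.507 0.323 0.01 ] [0.004 0.004] [299. 158.] [225. 320.]
wren [0.454 0.089 0.005] [0.0007 0.0007] [259. 184.] [264. 253.]
stand [ 0.477  0.21  -0.006] [0.0017 0.0017] [279. 172.] [247. 288.]
tripod [ 0.569 -0.543  0.006] [0.0033 0.0033] [178. 316.] [272. 125.]
lens [ 0.577 -0.467  0.224] [0.0095 0.0095] [191. 256.] [269.  84.]
gouge [ 0.699 -0.064  0.   ] [0.0016 0.0016] [292. 234.] [200. 204.]
gouge [ 0.25   0.262 -0.007] [0.0024 0.0024] [242. 148.] [327. 324.]
blank [ 0.721  0.206 -0.013] [0.0062 0.0062] [332. 196.] [165. 272.]
```

View pics/scene0.png

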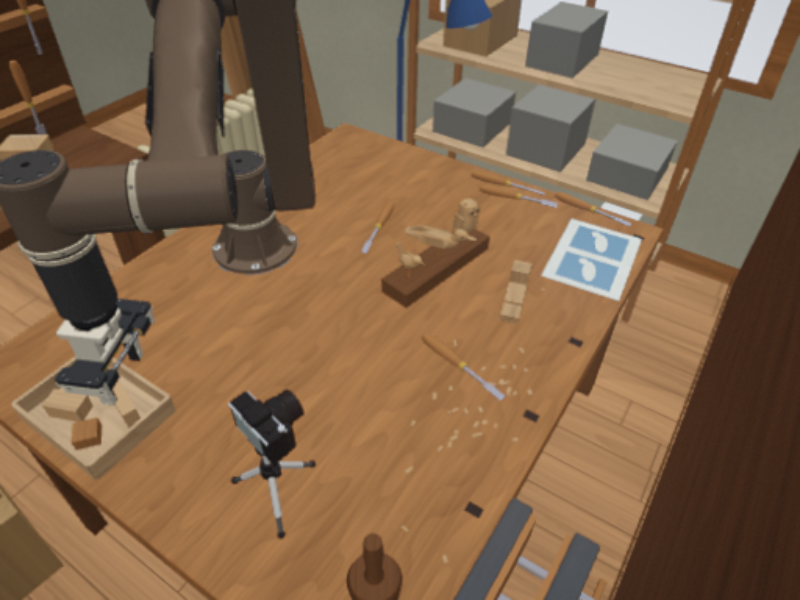

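View pics/side0.png

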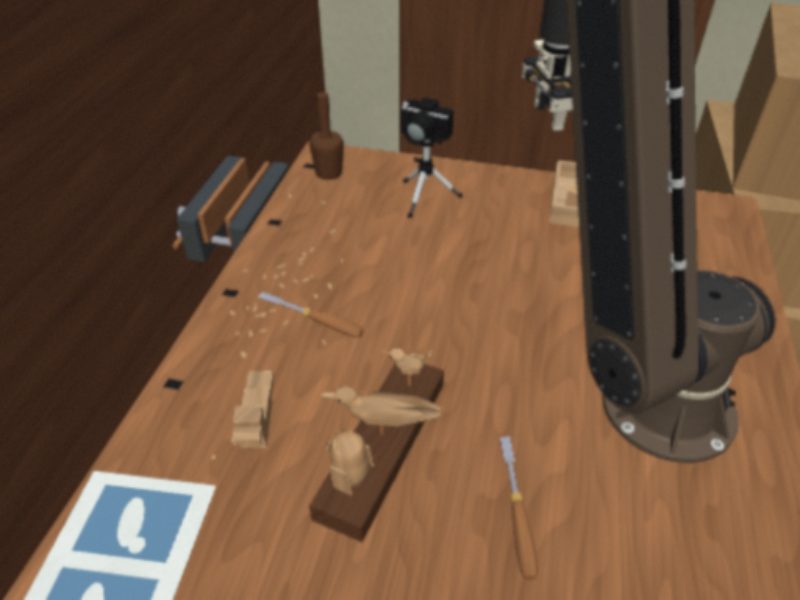

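Scene picture (800x600 px): the gull is at about (435,237), with the owl at (467,215) and the wren at (410,258) on the block. The camera is at (270,415).

Gouge candidates are the ones at (463,367) and (378,230). The one at (463,367), world y = -0.06, is farthest to the robot's right, so it is the one meant. I won't touch either.

Side picture: the gull is at (390,405) with its bill at (325,395) towards +x. I'll move up and across first.

```bash
python3 -m creep '[[[0,0,-0.2,0,1],[0,0,-0.2,0,1],[0,0,-0.2,0,1],[0,0,-0.2,0,1],[-0.11,0.14,0,0,1],[-0.11,0.14,0,0,1],[-0.11,0.14,0,0,1],[-0.11,0.14,0,0,1]]]' && python3 -m creep '[[[-0.11,0.14,0,0,1],[-0.11,0.14,0,0,1],[-0.11,0.14,0,0,1],[-0.11,0.14,0,0,1],[-0.11,0.14,0,0,1],[-0.11,0.14,0,0,1],[-0.11,0.14,0,0,1],[-0.11,0.14,0,0,1]]]' && python3 -m creep '[[[-0.11,0.14,0,0,1],[-0.11,0.14,0,0,1],[-0.11,0.14,0,0,1],[-0.11,0.14,0,0,1],[0,0,0,0.07,1],[0,0,0,0.07,1],[0,0,0,0.07,1],[0,0,0,0,1]]]'; python3 -c "
from h import *
o=telemetry.get_obs();print(o['clock'],o['tool_pos'],o['orientation'],o['joint_pos'])"
```

```text
clock: 1.77
tool_pos: [0.3258, -0.4661, 0.4053]
orientation: [-180.0, 0.0, -154.0]
force: [1.2, 0.6, -0.2]
opening: 0.0878
gripper_force: 0.0
clock: 2.43
tool_pos: [0.3856, -0.1874, 0.4057]
orientation: [-180.0, 0.1, -154.0]
force: [1.2, 1.7, 0.7]
opening: 0.0877
gripper_force: 0.0
clock: 3.1
tool_pos: [0.4158, -0.0493, 0.4055]
orientation: [180.0, 0.0, -173.1]
force: [0.1, 0.2, -0.4]
opening: 0.088
gripper_force: 0.0
3.1 [ 0.41581377 -0.04929591  0.40551098] [ 1.79993562e+02  2.29588569e-02 -1.73124346e+02] [ 2.04999266e+01 -8.66521965e+00 -1.22241791e+01 -8.50329062e-04
 -8.64172113e+01 -1.03624219e+02]
```

```bash
python3 -m creep '[[[0,0,0,-0.079,1],[0,0,0,-0.079,1],[0,0,0,-0.079,1],[0,0,0,-0.079,1],[0,0,0,-0.079,1],[0,0,0,-0.079,1],[0,0,0,-0.079,1],[0,0,0,-0.079,1]]]' >/dev/null&& python3 -m creep '[[[0,0,0,-0.079,1],[0,0,0,-0.079,1],[0,0,0,-0.079,1],[0,0,0,-0.079,1],[0,0,0,-0.079,1],[0,0,0,-0.079,1],[0,0,0,-0.079,1],[0,0,0,-0.079,1]]]'>/dev/null && python3 -m creep '[[[0,0,0,-0.079,1],[0,0,0,-0.079,1],[0,0,0,-0.079,1],[0,0,0,-0.079,1],[0,0,0,-0.079,1],[0,0,0,-0.079,1],[0,0,0,-0.079,1],[0,0,0,-0.079,1]]]'>/dev/null && python3 -m creep '[[[0,0,0,-0.079,1],[0.05,-0.18,0,0,1],[0.05,-0.18,0,0,1],[0.05,-0.18,0,0,1],[0.05,-0.18,0,0,1],[0.05,-0.18,0,0,1],[0,0,0,0,1],[0,0,0,0,1]]]'
cat > w.py <<'E'
import sys; from h import *
import pickle
tag=sys.argv[1]; tp=pose(); p=snapshot("wrist"); cv2.imwrite(f"pics/{tag}.png",cv2.resize(p["frame"][...,::-1],(800,600)))
print(tp[0].round(4), np.array(p["mount"]).round(3).tolist())
L={q:nets.landmark_of(p,q) for q in ("gull","gull_grip","bill_tip","owl","wren","stand")}
m=nets.masks_of(p,"gull")
for q in L: print(q,[(np.round(d["uv"]).tolist(),round(d["confidence"],2)) for d in L[q][:3]])
pickle.dump((tp,p,L,m),open(tag+".pkl","wb"))
E
python3 w.py w1; python3 -c "
from h import *
print(telemetry.get_obs()['joint_pos'],telemetry.get_obs()['orientation'])"
```

```text
clock: 5.77
tool_pos: [0.4506, 0.1353, 0.4047]
orientation: [180.0, 0.1, 5.2]
force: [0.5, 0.1, -0.7]
opening: 0.0875
gripper_force: 0.0
[0.4506 0.1353 0.4047] [[0.001, -0.97, -0.245, 0.067], [1.0, 0.001, 0.001, 0.001], [-0.001, -0.245, 0.97, -0.14], [0.0, 0.0, 0.0, 1.0]]
gull [([217.0, 125.0], 0.78)]
gull_grip [([191.0, 50.0], 0.31)]
bill_tip [([191.0, 48.0], 0.8), ([206.0, 136.0], 0.36)]
owl [([151.0, 107.0], 0.89)]
wren [([284.0, 146.0], 0.57)]
stand [([217.0, 125.0], 0.89)]
[ 4.05620155e+01 -3.22784668e+00 -7.49734220e+00  1.03295301e-03
 -8.56872117e+01  5.42410339e+01] [-1.79975537e+02 -3.57333070e-02  4.80311913e+00]
```

View pics/w1.png

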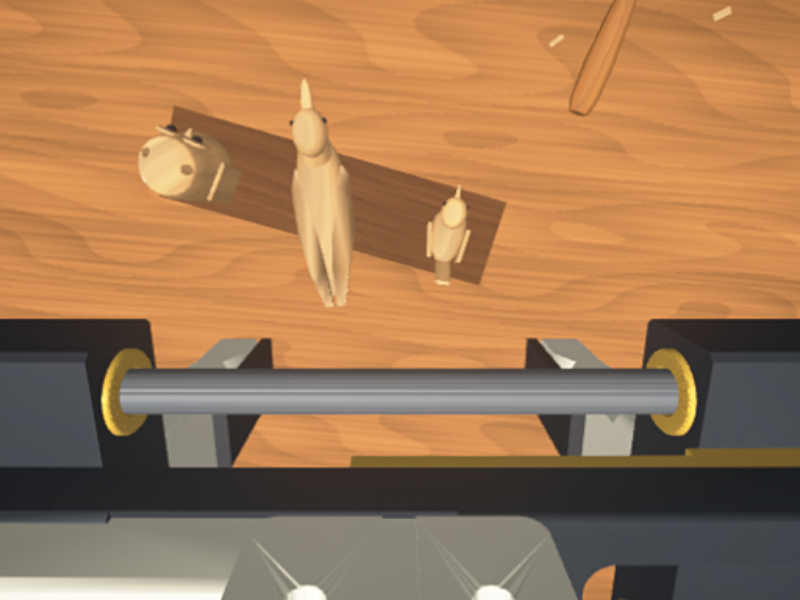

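The wrist view shows the gull's bill at (305,80), head at (310,130) and tail at (336,305). The owl is left at (170,165) and the wren right at (450,225), so the gull is the long middle bird. I'll take the second vantage now.

```bash
python3 -m creep '[[[0,-0.15,0,0,1],[0,-0.15,0,0,1],[-0.05,-0.15,0,0,1],[0,0,0,0,1],[0,0,0,0,1]]]'
python3 w.py w2
cat > c.py <<'E'
from h import *; import pickle
A=[pickle.load(open(f"w{i}.pkl","rb")) for i in (1,2)]
S=[]
for n in ("scene","side"):
    p=snapshot(n); S.append((p,{q:nets.landmark_of(p,q) for q in A[0][2]}))
for q in A[0][2]:
    rs=[ray(p,L[q][0]["uv"],tp) for tp,p,L,m in A if L[q]]+[ray(p,L[q][0]["uv"]) for p,L in S if L[q]]
    X,e=tri(rs[:2]); print(q,"wrist",X.round(4),np.round(e,4))
    X,e=tri(rs); print(q,"all",X.round(4),np.round(e,4))
# beak / tail extremes of the mask
for k in ("tip","tail"):
    rs=[]
    for tp,p,L,m in A:
        v,u=np.nonzero(m[0]["region"]); s=v<=v.min()+1 if k=="tip" else v>=v.max()-1
        uv=[u[s].mean(),v[s].mean()]; rs.append(ray(p,uv,tp)); print(k,uv,m[0]["confidence"])
    print(k,*tri(rs))
E
python3 c.py
```

```text
clock: 6.58
tool_pos: [0.4325, 0.2235, 0.4053]
orientation: [180.0, 0.0, 5.0]
force: [1.0, -0.8, 0.0]
opening: 0.0885
gripper_force: 0.0
[0.4325 0.2235 0.4053] [[0.001, -0.97, -0.245, 0.067], [1.0, 0.001, 0.001, 0.001], [-0.001, -0.245, 0.97, -0.14], [0.0, 0.0, 0.0, 1.0]]
gull [([271.0, 120.0], 0.87)]
gull_grip [([270.0, 125.0], 0.76), ([203.0, 98.0], 0.29), ([263.0, 40.0], 0.25)]
bill_tip [([264.0, 43.0], 0.76)]
owl [([202.0, 101.0], 0.71)]
wren [([332.0, 139.0], 0.81)]
stand []
gull wrist [0.4856 0.1996 0.0165] [0.0008 0.0008]
gull all [0.4834 0.1985 0.0219] [0.0034 0.0021 0.0016 0.007 ]
gull_grip wrist [0.5183 0.1978 0.363 ] [0.0338 0.0338]
gull_grip all [0.5181 0.201  0.1475] [0.062  0.0366 0.0351]
bill_tip wrist [0.5806 0.2241 0.1349] [0.0021 0.0021]
bill_tip all [0.5802 0.2261 0.137 ] [0.003  0.0031 0.0032 0.0043]
owl wrist [ 0.505   0.319  -0.0119] [0. 0.]
owl all [ 0.5056  0.318  -0.0062] [0.0009 0.0007 0.0005 0.0009]
wren wrist [ 0.4561  0.0776 -0.0471] [0.0018 0.0018]
wren all [4.575e-01 8.470e-02 1.000e-04] [0.0032 0.0063 0.0098 0.0037]
stand wrist [ 0.4896  0.2067 -0.0096] [0.0065 0.0065]
stand all [ 0.4818  0.2067 -0.0131] [0.0031 0.0134 0.0141]
tip [np.float64(194.5), np.float64(51.666666666666664)] 0.96
tip [np.float64(266.8), np.float64(43.6)] 0.92
tip [0.57878528 0.22007008 0.13207841] [0.00020380802814987483, 0.0002038080281500623]
tail [np.float64(212.8421052631579), np.float64(194.3684210526316)] 0.96
tail [np.float64(274.0), np.float64(188.3125)] 0.92
tail [0.39013242 0.19006634 0.10378807] [0.0003376813556559713, 0.00033768135565603825]
```

View pics/w2.png

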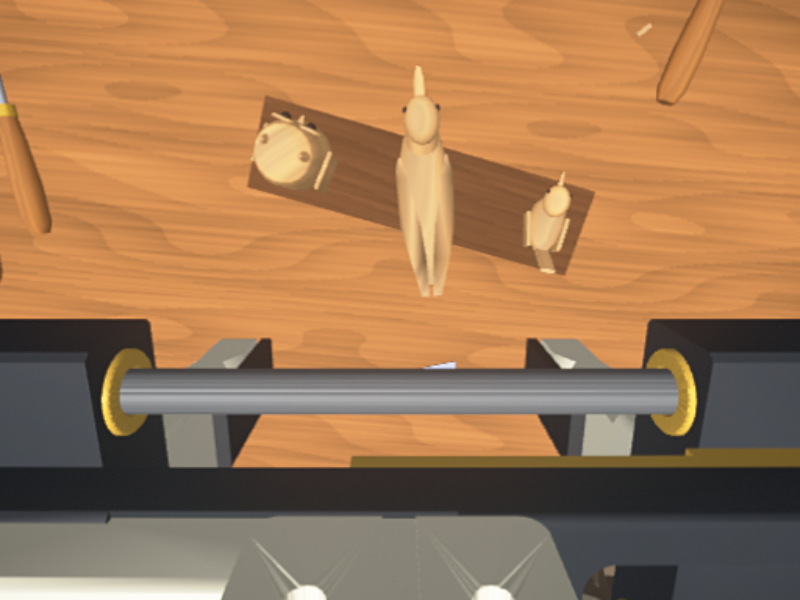

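w2 shows the bill at (418,68), the tail at (430,295) and the owl's ears at (263,140) and (304,157). Gull length comes out at 191 mm and bill height at 132 mm, which fits the text. The gripper's body is 193 mm wide, so I'll check its clearance to the owl's ears before descending.

```bash
cat > d.py <<'E'
from h import *; import pickle
A=[pickle.load(open(f"w{i}.pkl","rb")) for i in (1,2)]
tip=np.array([.5788,.2201]);tail=np.array([.3901,.1901]);f=(tip-tail)/np.linalg.norm(tip-tail); l=np.array([-f[1],f[0]])
yaw=np.degrees(np.arctan2(f[1],f[0]));axis=tip-.094*f
print("yaw",yaw,"axis",axis)
for n,a,b in (("earR",(186,169),(304,157)),("earL",(146,152),(263,140)),("eyeL",(292,122),(405,110)),("eyeR",(325,121),(437,108))):
    X,e=tri([ray(p,np.array(uv)*.64,tp) for (tp,p,_,_),uv in zip(A,(a,b))]); d=X[:2]-axis
    print(n,X.round(4),np.round(e,4),"gull frame",(d@f).round(4),(d@l).round(4))
for s in (-.018,-.02):
    g=axis+s*f; tp,Rm=pose(); d=Rm.T@np.r_[g-tp[:2],0]; print(s,g.round(4),"tool shift/0.2",(d/.2).round(3), "z",tp[2])
# widest mask row centers to check lateral centre of body, w2
tp,p,L,m=A[1]; r=m[0]["region"]
for v in range(90,150,8):
    u=np.nonzero(r[v])[0]; X=[atz(ray(p,(x,v),tp),.108)[:2]-axis for x in (u.min()-.5,u.max()+.5)]; print(v,[((x@f).round(3),(x@l).round(4)) for x in X])
E
python3 d.py
```

```text
yaw 9.033425313296663 axis [0.48596589 0.205341  ]
earR [0.5035 0.2993 0.1665] [0.0004 0.0004] gull frame 0.032 0.09
earL [0.5132 0.3317 0.1612] [0.0004 0.0004] gull frame 0.0467 0.1205
eyeL [0.5463 0.2266 0.1396] [0.0004 0.0004] gull frame 0.0629 0.0115
eyeR [0.5501 0.2013 0.1356] [0. 0.] gull frame 0.0627 -0.014
-0.018 [0.4682 0.2025] tool shift/0.2 [ 0.167  0.116 -0.   ] z 0.4053528738943938
-0.02 [0.4662 0.2022] tool shift/0.2 [ 0.157  0.116 -0.   ] z 0.4053528738943938
90 [(np.float64(0.041), np.float64(0.0148)), (np.float64(0.039), np.float64(-0.0188))]
98 [(np.float64(0.031), np.float64(0.0195)), (np.float64(0.029), np.float64(-0.0223))]
106 [(np.float64(0.021), np.float64(0.023)), (np.float64(0.018), np.float64(-0.0246))]
114 [(np.float64(0.011), np.float64(0.0237)), (np.float64(0.007), np.float64(-0.0254))]
122 [(np.float64(-0.0), np.float64(0.0231)), (np.float64(-0.004), np.float64(-0.0264))]
130 [(np.float64(-0.011), np.float64(0.0225)), (np.float64(-0.015), np.float64(-0.0259))]
138 [(np.float64(-0.022), np.float64(0.0233)), (np.float64(-0.026), np.float64(-0.0268))]
146 [(np.float64(-0.033), np.float64(0.0227)), (np.float64(-0.037), np.float64(-0.0249))]
```

```bash
python3 -m creep '[[[0.0785,0.061,0,0,1],[0.0785,0.061,0,0,1],[0,0,0,-0.045,1],[0,0,0.17,0,1],[0,0,0.17,0,1],[0,0,0.17,0,1],[0,0,0.17,0,1],[0,0,0.17,0,1]]]';python3 -m creep '[[[0,0,0.1,0,1],[0,0,0,0,1],[0,0,0,0,1],[0,0,0,0,1]]]'
cat > e.py <<'E'
from h import *
axis=np.array([.48597,.20534]);y=np.radians(9.03);f=np.array([np.cos(y),np.sin(y)]);l=np.array([-f[1],f[0]])
o=telemetry.get_obs();tp,Rm=pose();g=axis-.020*f-.0012*l
print(tp.round(4),o["orientation"].round(2),"need/0.2",(Rm.T@np.r_[g-tp[:2],.114-tp[2]]/.2).round(3))
E
python3 e.py
```

```text
clock: 8.35
tool_pos: [0.4661, 0.2009, 0.2341]
orientation: [-180.0, -0.0, 8.9]
force: [-0.2, 0.5, -0.6]
opening: 0.0877
gripper_force: 0.0
clock: 8.68
tool_pos: [0.4672, 0.2017, 0.217]
orientation: [-180.0, -0.1, 8.9]
force: [0.5, -0.1, 0.4]
opening: 0.0873
gripper_force: 0.0
[0.4672 0.2017 0.217 ] [-1.7996e+02 -1.2000e-01  8.9300e+00] need/0.2 [-0.005  0.003  0.515]
```

```bash
python3 -m creep '[[[-0.003,0.003,0.085,0,1],[0,0,0.085,0,1],[0,0,0.085,0,1],[0,0,0.085,0,1],[0,0,0.085,0,1],[0,0,0.085,0,1],[0,0,0.005,0,1],[0,0,0,0,1]]]'; python3 e.py
python3 - <<'E'
from h import *
p=snapshot("side"); c=p["frame"][180:370,150:390]; cv2.imwrite("pics/s1.png",cv2.resize(c[...,::-1],(758,600)))
E
```

```text
clock: 9.35
tool_pos: [0.4664, 0.2008, 0.1134]
orientation: [-180.0, -0.0, 8.9]
force: [0.0, -0.3, 0.5]
opening: 0.0872
gripper_force: 0.0
[0.4664 0.2008 0.1134] [-1.7999e+02 -5.0000e-02  8.9200e+00] need/0.2 [ 0.    -0.001 -0.003]
```

View pics/s1.png

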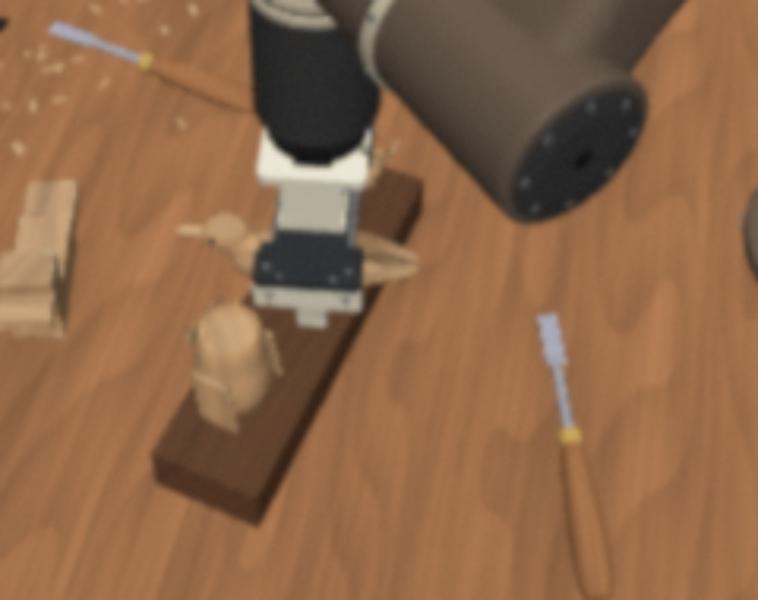

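The hand straddles the gull's body at (310,270), with the head free on the left at (225,230) and the owl clear at (235,365). Closing.

```bash
python3 -m creep '[[[0,0,0,0,0.55],[0,0,0,0,0.45],[0,0,0,0,0.35],[0,0,0,0,0.2],[0,0,0,0,0],[0,0,0,0,0],[0,0,0,0,0],[0,0,0,0,0]]]'; python3 -m creep '[[[0,0,0,0,0],[0,0,0,0,0],[0,0,0,0,0],[0,0,0,0,0]]]'
```

```text
clock: 10.07
tool_pos: [0.4657, 0.2004, 0.1124]
orientation: [-180.0, -0.0, 8.9]
force: [-1.0, 1.2, 1.1]
opening: 0.0479
gripper_force: 29.9
clock: 10.4
tool_pos: [0.4658, 0.2005, 0.1124]
orientation: [-180.0, -0.0, 8.9]
force: [-1.1, 0.0, 2.1]
opening: 0.0476
gripper_force: 29.9
```

```bash
python3 -m creep '[[[0,0,-0.03,0,0],[0,0,-0.03,0,0],[0,0,-0.03,0,0],[0,0,-0.03,0,0],[0,0,-0.03,0,0],[0,0,-0.03,0,0],[0,0,-0.03,0,0],[0,0,-0.03,0,0]]]'; python3 -m creep '[[[0,0,-0.06,0,0],[0,0,-0.1,0,0],[0,0,-0.15,0,0],[0,0,-0.15,0,0],[0,0,-0.15,0,0],[0,0,-0.1,0,0],[0,0,0,0,0],[0,0,0,0,0]]]'
cat > g.py <<'E'
from h import *; import sys
P={n:snapshot(n) for n in ("scene","side")}
tp=pose();w=snapshot("wrist")
for q in ("lens","tripod","bill_tip","gull","owl","wren","gouge","blank"):
    L={n:nets.landmark_of(P[n],q)[:2] for n in P}
    for a in L["scene"]:
        for b in L["side"]:
            X,e=tri([ray(P["scene"],a["uv"]),ray(P["side"],b["uv"])])
            if max(e)<.02: print(q,X.round(4),np.round(e,4),np.round([a["uv"],b["uv"]]).tolist(),round(a["confidence"],2),round(b["confidence"],2))
o=telemetry.get_obs();print(o["tool_pos"].round(4),o["orientation"].round(2),o["opening"],o["joint_pos"].round(1))
p=P["side"];cv2.imwrite(f"pics/{sys.argv[1]}.png",np.hstack([cv2.resize(p["frame"][...,::-1],(400,300)),cv2.resize(w["frame"][...,::-1],(400,300))]))
p=P["side"];cv2.imwrite(f"pics/{sys.argv[1]}lens.png",np.hstack([cv2.resize(P[n]["frame"][y:y+100,x:x+100][...,::-1],(400,400),interpolation=cv2.INTER_CUBIC) for n,x,y in (("scene",140,230),("side",220,50))]))
E
python3 g.py l1
```

```text
clock: 11.07
tool_pos: [0.4657, 0.2003, 0.1611]
orientation: [-180.0, -0.0, 8.9]
force: [0.4, 0.7, -1.4]
opening: 0.048
gripper_force: 29.9
clock: 11.73
tool_pos: [0.4659, 0.2006, 0.3037]
orientation: [-179.9, -0.1, 8.9]
force: [-0.1, -0.1, -2.6]
opening: 0.0481
gripper_force: 29.9
bill_tip [0.5815 0.2257 0.3306] [0.0033 0.0033] [[311.0, 110.0], [198.0, 196.0]] 0.75 0.75
gull [0.4765 0.2054 0.2078] [0.0088 0.0088] [[283.0, 132.0], [249.0, 234.0]] 0.52 0.69
owl [0.4996 0.3333 0.0163] [0.0008 0.0008] [[298.0, 155.0], [224.0, 323.0]] 0.85 0.71
wren [0.4545 0.0912 0.0098] [0.0007 0.0007] [[259.0, 183.0], [264.0, 253.0]] 0.66 0.59
gouge [ 0.2497  0.2563 -0.0148] [0.0029 0.0029] [[241.0, 150.0], [327.0, 324.0]] 0.66 0.62
gouge [ 0.7057 -0.0658  0.0043] [0.0079 0.0079] [[296.0, 235.0], [201.0, 202.0]] 0.53 0.62
blank [ 0.7131  0.2211 -0.0012] [0.0011 0.0011] [[330.0, 191.0], [163.0, 274.0]] 0.79 0.79
[0.4657 0.2004 0.3024] [-180.    -0.     8.9] 0.0478475310039726 [ 45.5   2.6 -14.8  -0.  -72.7  53.4]
```

View pics/l1.png

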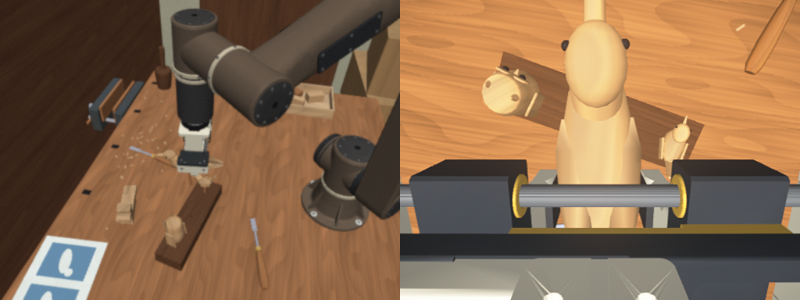

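View pics/l1lens.png

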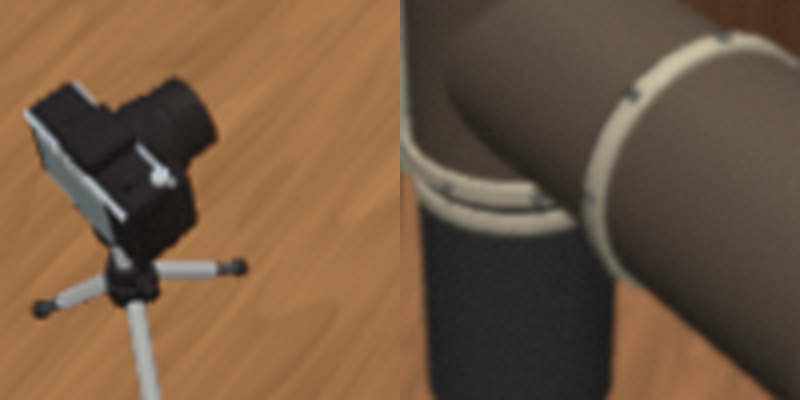

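The gull is out of the hole and held, upright, with its head centred between the fingers in the wrist view. Next I'll raise it, turn it towards the lens, and go to a vantage point for measuring the lens with the wrist camera.

```bash
python3 -m creep '[[[0,0,-0.1,0,0],[0,0,-0.15,0,0],[0,0,-0.15,0,0],[0,0,-0.1,0,0],[0,0,0,0.04,0],[0,0,0,0.075,0],[0,0,0,0.075,0],[0,0,0,0.075,0]]]' >/dev/null; python3 -m creep '[[[0,0,0,0.075,0],[0,0,0,0.075,0],[0,0,0,0.075,0],[0,0,0,0.075,0],[0,0,0,0.075,0],[0,0,0,0.075,0],[0,0,0,0.075,0],[0,0,0,0.075,0]]]'>/dev/null; python3 -m creep '[[[0,0,0,0.075,0],[0,0,0,0.075,0],[0,0,0,0.04,0],[0.1,0,0,0,0],[0.15,0,0,0,0],[0.17,0,0,0,0],[0.17,0,0,0,0],[0.17,0,0,0,0]]]'>/dev/null; python3 -m creep '[[[0.17,0,0,0,0],[0.17,0,0,0,0],[0.17,0,0,0,0],[0.17,0,0,0,0],[0.15,0,0,0,0],[0.1,0,0,0,0],[0,0,0,0,0],[0,0,0,0,0]]]'
cat > k.py <<'E'
from h import *; import sys,pickle
tag=sys.argv[1];out=[]
for n in ("wrist","scene","side"):
    tp=pose() if n=="wrist" else None; p=snapshot(n)
    L={q:nets.landmark_of(p,q)[:2] for q in ("lens","tripod","bill_tip","gull")}
    print(n,{q:[(np.round(d["uv"],1).tolist(),round(d["confidence"],2)) for d in L[q]] for q in L}); out.append((n,tp,p,L))
pickle.dump(out,open(tag+".pkl","wb")); o=telemetry.get_obs();print(o["tool_pos"].round(4),o["orientation"].round(2),o["joint_pos"].round(1))
cv2.imwrite(f"pics/{tag}.png",np.hstack([cv2.resize(x[2]["frame"][...,::-1],(400,300)) for x in out if x[0]!="scene"]))
E
python3 k.py v1
```

```text
clock: 15.35
tool_pos: [0.4889, -0.1378, 0.4021]
orientation: [180.0, 0.0, -86.2]
force: [0.9, -0.1, -1.5]
opening: 0.0482
gripper_force: 29.9
wrist {'lens': [], 'tripod': [], 'bill_tip': [], 'gull': [([254.3, 173.2], 0.82)]}
scene {'lens': [], 'tripod': [([175.9, 316.0], 0.81)], 'bill_tip': [([209.0, 148.7], 0.98)], 'gull': [([225.9, 158.3], 0.66)]}
side {'lens': [([265.6, 87.0], 0.63)], 'tripod': [([271.8, 127.4], 0.63)], 'bill_tip': [], 'gull': [([274.1, 118.2], 0.98), ([268.4, 84.9], 0.72)]}
[ 0.489  -0.1368  0.4023] [179.99   0.   -86.05] [  6.6   0.8  -4.   -0.  -85.2  -2.6]
```

View pics/v1.png

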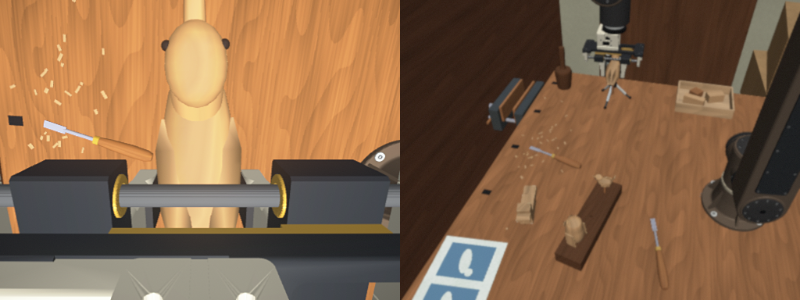

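The tripod is just beyond the wrist view's top edge, while the gull hangs level. I'll move closer, higher and off to the side of the lens line.

```bash
python3 -m creep '[[[0,0.05,-0.1,0,0],[0,0.1,-0.15,0,0],[0,0.05,-0.1,0,0],[0.1,0,0,0,0],[0.15,0,0,0,0],[0.15,0,0,0,0],[0.1,0,0,0,0],[0,0,0,0,0]]]'; python3 -m creep '[[[0,0,0,0,0],[0,0,0,0,0]]]' >/dev/null; python3 k.py v2;  python3 -m creep '[[[0,-0.1,0,0,0],[0,-0.15,0,0,0],[0,-0.15,0,0,0],[0,-0.15,0,0,0],[0,-0.15,0,0,0],[0,-0.15,0,0,0],[0,-0.1,0,0,0],[0,0,0,0,0]]]'; python3 -m creep '[[[0,0,0,0,0],[0,0,0,0,0]]]' >/dev/null; python3 k.py v3
python3 - <<'E'
import pickle,numpy as np,cv2
cv2.imwrite("pics/v23.png",np.hstack([cv2.resize(pickle.load(open(t+".pkl","rb"))[0][2]["frame"][:192,:,::-1],(400,300),interpolation=cv2.INTER_AREA) for t in ("v2","v3")]))
E
```

```text
clock: 16.77
tool_pos: [0.456, -0.242, 0.4716]
orientation: [179.9, -0.0, -86.2]
force: [0.1, -0.3, -1.7]
opening: 0.0481
gripper_force: 29.9
wrist {'lens': [], 'tripod': [], 'bill_tip': [], 'gull': [([254.7, 173.2], 0.68)]}
scene {'lens': [([189.2, 256.7], 0.69)], 'tripod': [([176.1, 314.6], 0.88)], 'bill_tip': [([172.0, 141.0], 0.72)], 'gull': [([194.7, 128.5], 0.65), ([199.2, 157.6], 0.61)]}
side {'lens': [([265.4, 87.8], 0.58)], 'tripod': [], 'bill_tip': [], 'gull': [([294.7, 78.0], 0.79)]}
[ 0.456  -0.2394  0.4724] [180.    -0.   -86.05] [ -5.8   1.5   5.4   0.  -93.9   9.8]
clock: 18.35
tool_pos: [0.649, -0.2255, 0.4684]
orientation: [179.7, 0.1, -86.0]
force: [-0.5, 0.7, -2.7]
opening: 0.0477
gripper_force: 29.9
wrist {'lens': [], 'tripod': [], 'bill_tip': [], 'gull': [([254.3, 173.5], 0.86)]}
scene {'lens': [([189.5, 256.0], 0.6)], 'tripod': [([177.9, 311.5], 0.6)], 'bill_tip': [([234.7, 163.2], 0.76)], 'gull': [([255.6, 178.1], 0.71), ([281.0, 175.5], 0.3)]}
side {'lens': [([265.3, 85.1], 0.68)], 'tripod': [([270.9, 128.9], 0.88)], 'bill_tip': [([233.9, 18.3], 0.69)], 'gull': [([229.2, 74.9], 0.66)]}
[ 0.6456 -0.2262  0.4723] [179.99   0.   -86.05] [ -3.   19.2  27.2  -0.  -98.    7. ]
```

View pics/v23.png

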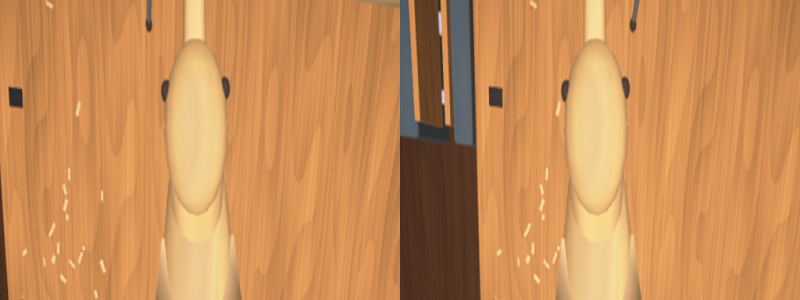

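Only a leg foot of the tripod shows at the top edge ((150,20) and (634,20)); the gull blocks the rest, so the wrist camera is little help here. I'll fit the camera's known shape to its silhouette in the two fixed views, together with the averaged net points.

```bash
cat > fit.py <<'E'
from h import *; import pickle
from scipy.optimize import minimize, least_squares
P={n:snapshot(n) for n in ("scene","side")}
lens={"scene":[(191,256),(189.2,256.7),(189.5,256)],"side":[(265.6,87),(265.4,87.8),(265.3,85.1),(269,84)]}
tri_={"scene":[(178,316),(175.9,316),(176.1,314.6),(177.9,311.5)],"side":[(272,125),(271.8,127.4),(270.9,128.9)]}
M={}
for n in P:
    r=nets.landmark_of(P[n],"lens"); lens[n]+= [r[0]["uv"]] if r and np.hypot(*(np.array(r[0]["uv"])-lens[n][0]))<8 else []
    m=nets.masks_of(P[n],"tripod"); g=cv2.cvtColor(P[n]["frame"],cv2.COLOR_RGB2GRAY).astype(float)
    print(n,[(x["confidence"],int(x["region"].sum()),np.round(x["uv"])) for x in m[:2]])
    M[n]=(m[0]["region"],g)
S=4
def parts(q):
    x,y,a,h=q; c,s=np.cos(a),np.sin(a)
    W=lambda p:np.c_[x+p[:,0]*c-p[:,1]*s,y+p[:,0]*s+p[:,1]*c,h+p[:,2]]
    b=np.array([(i,j,k) for i in(-.019,.019) for j in(-.059,.059) for k in(-.033,.033)])
    hu=np.array([(i,j,k) for i in(-.012,.012) for j in(-.018,.018) for k in(.033,.045)])
    t=np.linspace(0,2*np.pi,24); cy=np.vstack([np.c_[np.full(24,d),.0275*np.cos(t),.0275*np.sin(t)] for d in(.019,.074)])
    return [W(b),W(hu),W(cy)]
def render(n,q,roi):
    u0,v0,u1,v1=roi; im=np.zeros(((v1-v0)*S,(u1-u0)*S),np.uint8)
    for pts in parts(q):
        uv=np.array([proj(P[n],X) for X in pts]); uv=((uv-[u0,v0]+.5)*S-.5)
        cv2.fillConvexPoly(im,cv2.convexHull(np.round(uv*16).astype(np.int32)),1,shift=4)
    return cv2.resize(im.astype(np.float32),(u1-u0,v1-v0),interpolation=cv2.INTER_AREA)
ROI={"scene":(135,230,205,305),"side":(245,55,300,112)}
T={}
for n,(u0,v0,u1,v1) in ROI.items():
    m=M[n][0][v0:v1,u0:u1]; d=M[n][1][v0:v1,u0:u1]; T[n]=cv2.dilate(m.astype(np.uint8),np.ones((3,3)))*np.clip((100-d)/40,0,1); T[n]=np.maximum(T[n],m*1.0)
def reproj(q):
    x,y,a,h=q; X=(x+.074*np.cos(a),y+.074*np.sin(a),h); r=0
    for n in P:
        r+=np.sum((proj(P[n],X)-np.mean(lens[n],0))**2)+np.sum((proj(P[n],(x,y,0))-np.mean(tri_[n],0))**2)
    return r
def cost(q,ks=1,kr=1):
    c=0
    for n in P:
        r=render(n,q,ROI[n]); lowest=int(max(proj(P[n],X)[1] for X in parts(q)[0]))-ROI[n][1]
        t=T[n].copy(); t[lowest+1:]=0; c+=np.abs(r-t).sum()/np.sqrt(T[n].sum())
    return ks*c+kr*reproj(q)
q0=np.array([.57,-.543,np.radians(84),.22])
best=[]
for lab,ks,kr in(("pts",0,1),("sil",1,.02),("both",1,.3)):
    b=None
    for da in(-25,-10,0,10,25):
        s=q0+[0,0,np.radians(da),0]; sim=np.vstack([s]+[s+d for d in np.diag([.015,.015,.15,.02])])
        r=minimize(cost,s,args=(ks,kr),method="Nelder-Mead",options=dict(initial_simplex=sim,maxiter=400))
        if b is None or r.fun<b.fun:b=r
    q=b.x; L=(q[0]+.074*np.cos(q[2]),q[1]+.074*np.sin(q[2]),q[3])
    print(lab,q[:2].round(4),np.degrees(q[2]).round(1),q[3].round(4),"lens",np.round(L,4),"cost",b.fun.round(2),"reproj",reproj(q).round(2),{n:(proj(P[n],L).round(1),np.mean(lens[n],0).round(1)) for n in P}); best.append(q)
rows=[]
for n,(u0,v0,u1,v1) in ROI.items():
    f=P[n]["frame"][v0:v1,u0:u1,::-1].copy(); f=cv2.resize(f,None,fx=5.5,fy=5.5,interpolation=cv2.INTER_CUBIC)
    for q,col in((best[1],(0,255,0)),(best[0],(0,0,255))):
        r=cv2.resize(render(n,q,ROI[n]),(f.shape[1],f.shape[0])); cs,_=cv2.findContours((r>.5).astype(np.uint8),0,1); cv2.drawContours(f,cs,-1,col,1)
    rows.append(cv2.copyMakeBorder(f,0,420-f.shape[0],0,0,cv2.BORDER_CONSTANT))
cv2.imwrite("pics/fit.png",np.hstack(rows)); print(np.hstack(rows).shape)
E
python3 fit.py
```

```text
scene [(0.79, 1893, array([175., 276.])), (0.52, 112, array([260., 168.]))]
side [(0.75, 1167, array([271.,  83.]))]
pts [ 0.5653 -0.5379] 77.5 0.2199 lens [ 0.5813 -0.4657  0.2199] cost 2.52 reproj 2.52 {'scene': (array([189.1, 256.5]), array([190.2, 256.7])), 'side': (array([264.7,  86.2]), array([265.8,  85.9]))}
sil [ 0.568 -0.54 ] 80.5 0.2215 lens [ 0.5803 -0.467   0.2215] cost 9.08 reproj 5.03 {'scene': (array([188.5, 256.3]), array([190.2, 256.7])), 'side': (array([265.1,  85.6]), array([265.8,  85.9]))}
both [ 0.5673 -0.5395] 79.4 0.2202 lens [ 0.581  -0.4667  0.2202] cost 10.12 reproj 3.55 {'scene': (array([188.8, 256.7]), array([190.2, 256.7])), 'side': (array([264.9,  86. ]), array([265.8,  85.9]))}
(420, 687, 3)
```

View pics/fit.png

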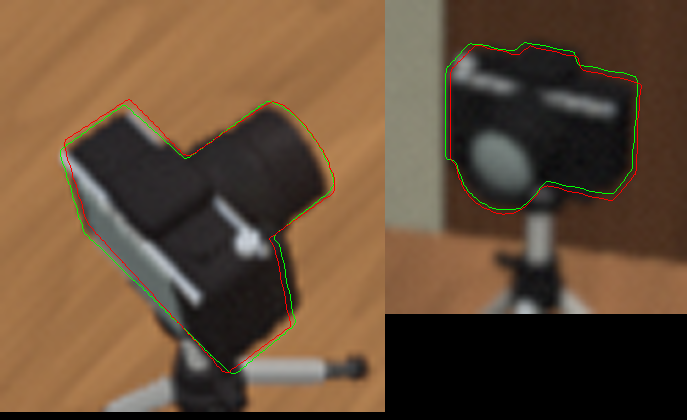

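The fit matches in both views: the outline lies on the camera body at (180,230) left and (540,125) right. That gives the lens at (0.5805, -0.467, 0.2208), looking along 80° yaw. The TCP target is (0.626, -0.206, 0.197) with yaw -100°.

```bash
python3 -m creep '[[[0,0,0,0.05,0],[0,0,0,0.055,0],[0,0,0,0.05,0],[-0.04,0.055,0,0,0],[-0.042,0.056,0,0,0],[0,0,0.08,0,0],[0,0,0.12,0,0],[0,0,0.13,0,0]]]'; python3 -m creep '[[[0,0,0.13,0,0],[0,0,0.13,0,0],[0,0,0.13,0,0],[0,0,0.13,0,0],[0,0,0.13,0,0],[0,0,0.08,0,0],[0,0,0,0,0],[0,0,0,0,0]]]'
cat > f.py <<'E'
from h import *
t=np.array([.6264,-.2061,.1968]);tp,Rm=pose();o=telemetry.get_obs()
print(tp.round(4),o["orientation"].round(2),o["clock"],"need/.2",(Rm.T@(t-tp)/.2).round(3))
P={n:snapshot(n) for n in("scene","side")}
a=np.radians(80);ex=np.array([np.cos(a),np.sin(a),0]);ey=np.array([-np.sin(a),np.cos(a),0]);L=np.array([.5805,-.4668,.2208])
for q in("bill_tip","gull","owl","wren","gouge","blank"):
    D=[nets.landmark_of(P[n],q)[:3] for n in P]
    for u in D[0]:
        for v in D[1]:
            X,e=tri([ray(P["scene"],u["uv"]),ray(P["side"],v["uv"])]); d=X-L
            if max(e)<.02: print(q,X.round(4),np.round(e[0],4),"lens frame",[round(float(k),4) for k in(d@ex,d@ey,d[2])] if q in("bill_tip","gull") else "")
E
python3 f.py
```

```text
clock: 20.23
tool_pos: [0.6267, -0.2061, 0.4071]
orientation: [-179.8, 0.0, -100.0]
force: [1.3, 0.6, -1.8]
opening: 0.0482
gripper_force: 29.9
clock: 20.9
tool_pos: [0.6264, -0.2064, 0.2601]
orientation: [179.9, -0.0, -100.0]
force: [-0.4, 0.0, -0.5]
opening: 0.0479
gripper_force: 29.9
[ 0.6264 -0.2064  0.2601] [ 1.7992e+02 -3.0000e-02 -9.9990e+01] 20.9 need/.2 [-0.002 -0.     0.316]
gull [ 0.6247 -0.2344  0.1777] 0.0051 lens frame [0.2366, -0.0032, -0.0431]
owl [0.5009 0.3255 0.011 ] 0.0026 lens frame 
gouge [ 0.6975 -0.059   0.0041] 0.0004 lens frame 
gouge [ 0.246   0.2623 -0.0062] 0.0012 lens frame 
blank [ 0.7162  0.2091 -0.0138] 0.0004 lens frame
```

```bash
python3 -m creep '[[[0,0,0.08,0,0],[0,0,0.1,0,0],[0,0,0.08,0,0],[0,0,0.056,0,0],[0,0,0,0,0],[0,0,0,0,0],[0,0,0,0,0],[0,0,0,0,0]]]'; python3 f.py; python3 f.py
```

```text
clock: 22.27
tool_pos: [0.6273, -0.2064, 0.1986]
orientation: [-179.9, -0.0, -100.0]
force: [1.2, -0.8, -0.9]
opening: 0.0481
gripper_force: 29.9
[ 0.6273 -0.2064  0.1986] [-1.7988e+02 -1.0000e-02 -9.9990e+01] 22.2667 need/.2 [-0.001  0.005  0.009]
gull [ 0.6285 -0.2246  0.1083] 0.0041 lens frame [0.2469, -0.0052, -0.1125]
owl [0.5081 0.3251 0.0082] 0.007 lens frame 
gouge [ 0.7001 -0.0617  0.0064] 0.0019 lens frame 
gouge [ 0.2506  0.2605 -0.0066] 0.0041 lens frame 
blank [ 0.707   0.2104 -0.0054] 0.0033 lens frame 
[ 0.6265 -0.2062  0.1971] [ 179.99    0.   -100.  ] 22.9667 need/.2 [-0.001  0.001  0.002]
gull [ 0.6156 -0.2236  0.0968] 0.0011 lens frame [0.2456, 0.0077, -0.124]
owl [0.5132 0.3239 0.0084] 0.004 lens frame 
gouge [ 0.7007 -0.0688  0.0156] 0.0005 lens frame 
gouge [ 0.2531  0.2565 -0.0063] 0.0005 lens frame 
blank [ 0.7148  0.2122 -0.0078] 0.0027 lens frame
```

```bash
python3 - <<'E'
from h import *
X=[.6065,-.3191,.2208]
for n in("scene","side"):
    p=snapshot(n); r=nets.landmark_of(p,"bill_tip")
    m=[x for x in nets.masks_of(p,"gull")][:2]
    print(n,"exp",proj(p,X).round(1),[(np.round(d["uv"],1),round(d["confidence"],2)) for d in r])
    for x in m:
        v,u=np.nonzero(x["region"]); ex=np.array(proj(p,X))-proj(p,[.6065+.03,-.3191+.14,.22]); k=np.argmax(u*ex[0]+v*ex[1]); print("mask extreme",u[k],v[k],round(x["confidence"],2))
E
```

```text
scene exp [228.3 226.7] [(array([228.8, 230.5]), 0.55)]
mask extreme 232 225 0.67
side exp [247.3 107.1] []
mask extreme 232 123 0.77
```

```bash
python3 -c "
from h import *
print(telemetry.get_obs()['gripper_force'],workorder.close_job())"
```

```text
the job is handed in; nothing more can be done
29.902594266459346 None
```

I handed the job in with the gull held steady, bill towards the lens and by my estimate about 15 cm from the rim on its axis; the bill tip was checked in only one camera view (within about 4 pixels), and no verdict came back.

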